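# Scrape the used caps off the scoop into the steel tray

## Task

Pick up the flat steel hand scoop with the two bottle caps lying on it, level enough that they stay on. Press its front edge down on the rim of the rectangular steel tray (not the round cup), then tip the scoop over that rim until both caps have slid off into the tray, the edge staying at the rim. Finally set the empty scoop back down level on the bench, on its own underside, and let go.

Things in the scene. Friction and masses are not known exactly. Their poses are not given: they have to be found in the camera images.
- scoop_grip (a point): Centre of the grey plastic handle of the loose flat steel scoop (0.3 kg, standing level), 40 mm above the bench and the scoop's underside, near its balance point. +x along the handle to the blade, +z up. Handle: level bar 128 mm long, 22 wide, 24 high. Blade: flat, 90 mm wide, 2.5 thick, underside 40 mm below this point, from x=65 to its open front edge at x=175; low walls on the other three sides.
- scoop_edge (a point): Middle of the scoop blade's straight open front edge, 175 mm ahead of the handle's centre. Same axes as the handle point.
- cap_a_mid (a point): Centre of one of two like white bottle screw caps, discs 32 mm across and 16 mm high, 15 g, lying flat and loose on the scoop's blade. On the steel they slide once it is tilted by some 12 to 17 degrees.
- cap_b_mid (a point): Centre of the other white screw cap, just like the first, beside it on the blade.
- tray: Open rectangular steel tray, fixed to the bench: 160 mm (its x) by 200 mm (its y) outside, 55 mm high, walls 4 mm thick, plain level rim. Origin: centre of its underside, on the bench; z up. Its short side at -y faces the scoop. The round steel cup beside it (100 mm across, 75 mm high), nearer to or farther from the robot, is not the target.
Not all that is in view belongs to the job. What is shaped like the part that bears cap_a_mid but turquoise is not meant.

How it is judged (in metres and radians):
On the way, in this order (a step that is already met when the one before it is completed fails the run):
1. the scoop presses on the tray's rim with both caps still on its blade (contact force between scoop and tray above 0.5 N and height (world z) of scoop_grip above 0.07 m and x of cap_a_mid in the frame of scoop_grip between 0.06 and 0.175 m and x of cap_b_mid in the frame of scoop_grip between 0.06 and 0.175 m and distance between each of cap_a_mid, cap_b_mid and scoop_grip below 0.185 m), for 0.1 s.
2. both caps are in the tray while the scoop is tipped, its front edge still at the rim (the edge less than 35 mm above the rim and within 150 mm of the tray's centre) (angle between scoop_grip's own z axis and vertical above 0.2 rad and height (world z) of scoop_edge below 0.09 m and horizontal distance between scoop_edge and tray below 0.15 m and x of cap_a_mid in the frame of tray between -0.08 and 0.08 m and y of cap_a_mid in the frame of tray between -0.1 and 0.1 m and height (world z) of each of cap_a_mid, cap_b_mid below 0.045 m and x of cap_b_mid in the frame of tray between -0.08 and 0.08 m and y of cap_b_mid in the frame of tray between -0.1 and 0.1 m), for 0.05 s.
At the end, for the whole second after the job is handed in: Both caps lie inside the rectangular tray, below its rim (centres under 45 mm), and the scoop stands still on the bench on its own underside, level within 10 degrees (handle centre under 50 mm), released (x of cap_a_mid in the frame of tray between -0.08 and 0.08 m and y of cap_a_mid in the frame of tray between -0.1 and 0.1 m and height (world z) of each of cap_a_mid, cap_b_mid below 0.045 m and x of cap_b_mid in the frame of tray between -0.08 and 0.08 m and y of cap_b_mid in the frame of tray between -0.1 and 0.1 m and height (world z) of scoop_grip below 0.05 m and angle between scoop_grip's own z axis and vertical below 0.17 rad and linear speed of scoop below 0.02 m/s); the robot touches nothing.
It also fails if it takes over 54 s, if anything falls off the work surface, if the arm or the gripper's body presses on something with over 40 N, if the wrist force passes 120 N, or if a joint passes its speed limit or range.

## Robot

A 7-joint arm with a two-finger parallel gripper is mounted at the origin on the work surface. World frame = base frame: x ahead of the robot, y to its left, z up, the work surface at z = 0. Lengths are in m, angles in degrees, forces in N, time in s.
With the tool pointing down it reaches from about 0.4 to 0.9 m from the base axis. Payload 5.6 kg.
Tool frame: the origin (TCP) lies midway between the tips of the shut fingers; the grasp point (between the pads) lies 19 mm behind it; x points along the fingers, y is the direction in which the jaws open and shut, and the axes are right-handed (so a half turn about x gives the same grasp; the last joint's range is limited). The gripper opens to 92 mm and grips with 3 to 60 N. Pads are 20 mm wide; open, the fingers measure 128 mm over their backs; the gripper's body (75 mm by 189 mm) begins 69 mm behind the grasp point.
Start: joints at [72.422, 26.786, -0.665, 91.828, 0.344, 61.387, -3.226], TCP at [0.169, -0.628, 0.215] pointing down, gripper open.
Joint ranges: [-144.91, 144.91], [-17.63, 115.5], [-89.93, 88.59], [15.96, 139.68], [-74.01, 254.01], [8.47, 105.57], [-167.45, 167.45]. Speed limits (degrees/s): [147.25, 147.25, 180, 180, 180, 180, 180].

## Interface

Orientations are given as a 3x3 rotation matrix whose columns are the frame's x, y, z axes.
In Python, from station import status, imaging, job_done gives the robot as it stands. The module is installed in compiled form; this text tells all that it offers.
- The arm moves only by the tool play_rows, never from a script. Its argument "commands" is a list that holds one entry, the list of rows, each a list of 5 numbers: the shift along the tool's x, y, z in mm, then the turn about the tool's x in rad, then the finger opening in mm, from 0 to 91.9. In form: [[[dx, dy, dz, roll, gripper], ...]]. A call has 1 to 12 rows; each row is the pose to reach, as a shift and turn from the pose measured when the call began, along the tool's axes at that moment; what a row does not reach only later rows make up. A row lasts 1/10 s, in which the tool goes at most 50 mm and 8.59 degrees, less where a joint would pass 70% of its speed; a pose out of reach is approached as far as the arm can. A call with a gripper value outside its range is refused whole. The fingers move at their own pace and stop on an object; "squeeze" is the grip in N (left out, the last holds). Time passes only in rows, so rows that repeat a pose let the fingers close. It gives the time, the measured TCP pose, the force and the opening at its end, in the units of the state.
- status.observe(): the state, without advancing time (a new reading comes with each control period).
- imaging.grab_frame(name): name is "scene" or "side" or "wrist"; returns (picture, depth): 384x512x3 uint8, red, green, blue; 384x512 float32, m along the optical axis (not along the pixel's ray), 0 where there is no reading.
- imaging.calibration(name): a dict with "camera_matrix" (3x3 intrinsics, pixels), "R" (3x3) and "t" (3): a world point X has camera coordinates R X + t. Camera axes: x right, y down, z forward; pixel columns grow to the right and rows downward; lengths in m; the calibration is good to about 2 mm. The wrist camera is an equidistant fisheye: a pixel r from the principal point sees the ray r / f radians off the axis. A picture is of the moment at which its call begins: read the wrist's pose just before it. calibration takes no time and is no camera call; for the wrist camera it gives the pose at the moment of the call.
- job_done(): hands the job in, once; it reports no verdict.
Trained networks look in the newest picture that a camera, given by its name, has taken for a name from the list of things; names that differ only in an ending like _2 or _b are one class to them, and where a whole thing is asked for, a point or a joint stands for the part that bears it (a point fixed in the world has none). Each returns a list of dicts, best first, with "conf" (0 to 1); they miss things now and then, are a little off and sometimes report something else, mostly with a low value. They report only what shows in the picture. A call takes as long as a camera call. They do not tell look-alikes from the thing itself.
- imaging.look_for(query, camera): "uv" ([column, row] in pixels, amid what is visible of it).
- imaging.cut_out(query, camera): "mask" (384x512 bool, what is visible of it) and "uv" ([column, row] in pixels, amid what is visible of it).
- imaging.landmark_of(query, camera): "uv" ([column, row] in pixels: a listed point, or the origin of a listed thing).
The state is a dict: "t": time; "joint_pos": joint angles; "dq": joint speeds; "joint_efforts": joint torques, N m; "tool_pos": TCP position; "orientation": TCP orientation; "force": force on the tool from outside, world axes, zero at the start; "ft_torque": the same for the moment, N m; "opening": opening from 0.0 (shut) to 1.0 (fully open).
Only numpy, scipy, OpenCV 4.12 (cv2) and the standard library are available. Lean on these libraries where they do the work, as an engineer would, in place of code of your own. Each camera call takes 0.05 s, during which the arm holds its last target. There are 200 camera calls.

## Working session

There is one attempt and no reset: what is moved stays moved. The work goes in short steps, Python scripts to look and compute and a tool call to move; the robot and the scene stay as the last step left them, time stands still between calls to the robot, and variables do not carry over. Pictures are saved under pics/ and viewed, about 8 in all and at most 12, crops included, and the job is handed in when it is done.

Besides the shell and the picture viewer there is one more tool, called after ">>>" by a JSON object that holds its "fn" and its "kwargs", one argument or row to a line. play_rows: Moves the arm, as the interface text tells. Its arguments: {"type":"object","properties":{"commands":{"type":"array","items":{"type":"array","items":{"type":"array","items":{"type":"number"}}}},"squeeze":{"type":"number"}},"required":["commands"]}

```bash
mkdir -p pics
cat > h.py <<'E'
import numpy as np, cv2
from station import status, imaging, job_done
def grab(n):
    p,d=imaging.grab_frame(n); return p,d,imaging.calibration(n)
def save(p,f): cv2.imwrite('pics/'+f,cv2.cvtColor(p,cv2.COLOR_RGB2BGR))
def ray(c,uv,fish=False):
    K=c['camera_matrix'];x=(uv[0]-K[0][2])/K[0][0];y=(uv[1]-K[1][2])/K[1][1]
    if fish:
        r=np.hypot(x,y); s=np.sin(r)/max(r,1e-9); v=np.array([x*s,y*s,np.cos(r)])
    else: v=np.array([x,y,1.])
    return v
def world(c,uv,z=None,depth=None,fish=False):
    R=np.array(c['R']);t=np.array(c['t']);v=ray(c,uv,fish);o=-R.T@t
    if depth is not None: return R.T@(v/v[2]*depth-t)
    w=R.T@v; return o+w*(z-o[2])/w[2]
def proj(c,X):
    q=np.array(c['R'])@X+np.array(c['t']);K=np.array(c['camera_matrix']);q=K@(q/q[2]);return q[:2]
E
python3 - <<'E'
from h import *
np.set_printoptions(precision=3,suppress=True)
s=status.observe();print(s)
for n in ['scene','side']:
    p,d,c=grab(n);save(p,n+'0.png');print(n,c['camera_matrix'])
    for q,z in [('scoop_grip',.04),('scoop_edge',.0),('cap_a_mid',.0105),('tray',0)]:
        for r in imaging.landmark_of(q,n)[:4]:
            print(q,round(r['conf'],2),np.array(r['uv']),world(c,r['uv'],z=z))
E
```

```text
{'t': 0.0, 'joint_pos': array([72.42 , 26.835, -0.664, 91.882,  0.344, 61.387, -3.225]), 'dq': array([ 0.013, -0.049, -0.077,  0.051, -0.018, -0.091, -0.077]), 'joint_efforts': array([ -0.   , -52.057,  -0.012, -24.375,  -0.057,   0.017,   0.   ]), 'tool_pos': array([ 0.169, -0.627,  0.214]), 'orientation': array([[-0.001,  0.261, -0.965],
       [ 0.002, -0.965, -0.261],
       [-1.   , -0.002,  0.   ]]), 'force': array([ 0.441, -0.384,  0.152]), 'ft_torque': array([ 0.026,  0.012, -0.007]), 'opening': 1.0020603630299714}
scene [[386.274   0.    259.438]
 [  0.    386.274 191.475]
 [  0.      0.      1.   ]]
scoop_grip 0.62 [154.8 233.1] [ 0.498 -0.149  0.04 ]
scoop_edge 0.62 [249.8 217.8] [0.469 0.03  0.   ]
cap_a_mid 0.7 [157.7 204.8] [ 0.372 -0.127  0.011]
cap_a_mid 0.58 [210.2 221.6] [ 0.465 -0.047  0.01 ]
tray 0.84 [344.1 184.6] [0.435 0.264 0.   ]
side [[349.917   0.    255.184]
 [  0.    349.917 190.467]
 [  0.      0.      1.   ]]
scoop_grip 0.84 [312.  238.8] [ 0.498 -0.15   0.04 ]
scoop_edge 0.7 [230.6 223.6] [0.473 0.019 0.   ]
cap_a_mid 0.58 [246.8 291.7] [ 0.362 -0.128  0.011]
tray 0.56 [144.2 192.4] [0.425 0.244 0.   ]
```

View pics/scene0.png

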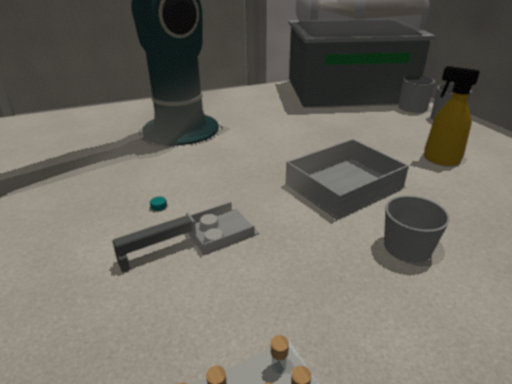

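View pics/side0.png

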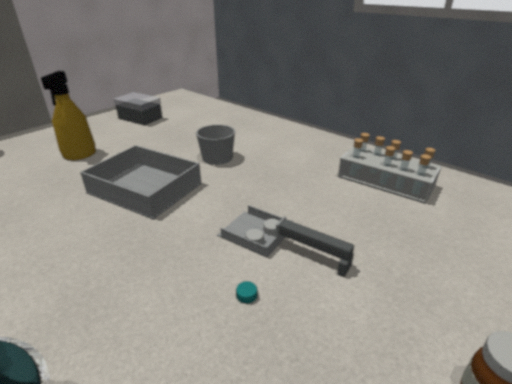

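Scene shows: the turquoise cap at (158,204) is the look-alike, not wanted. The scoop's grey handle is at (155,232), its white caps at (209,222) and (214,235). The tray is at (345,180), the round cup at (413,230) and a vial rack at the bottom. I'll measure the geometry with masks and depth, plus one close crop.

```bash
cat > m.py <<'E'
from h import *
np.set_printoptions(precision=4,suppress=True)
def pts(n,q,zmin,zmax,use=None):
    p,d,c=use or grab(n); rs=imaging.cut_out(q,n)
    if not rs: return None
    m=rs[0]['mask']&(d>0); v,u=np.nonzero(m)
    X=np.array([world(c,(a,b),depth=d[b,a]) for a,b in zip(u,v)])
    return X[(X[:,2]>zmin)&(X[:,2]<zmax)],rs[0]['conf'],X
E
python3 - <<'E'
from m import *
for n in ['scene','side']:
    f=grab(n)
    for q,a,b in [('tray',.048,.062),('scoop_grip',.044,.06),('scoop_grip',-.004,.008)]:
        r=pts(n,q,a,b,f)
        if r is None or len(r[0])<5: print(n,q,'none');continue
        (cx,cy),(w,h),an=cv2.minAreaRect((r[0][:,:2]*1000).astype(np.float32)); print(n,q,a,round(r[1],2),len(r[0]),'c',cx,cy,'wh',w,h,'ang',an)
    for r in imaging.landmark_of('cap_a_mid',n): print(r['conf'],world(f[2],r['uv'],z=.0105))
p,d,c=f
big=cv2.resize(p[190:310,200:370],None,fx=4,fy=4,interpolation=cv2.INTER_CUBIC);save(big,'crop1.png')
E
```

```text
scene tray 0.048 0.88 1022 c 438.9793701171875 260.66387939453125 wh 162.8022918701172 202.67245483398438 ang 12.399523735046387
scene scoop_grip 0.044 0.71 935 c 502.5263977050781 -150.16409301757812 wh 31.04897117614746 130.94107055664062 ang 8.115438461303711
scene scoop_grip -0.004 0.71 1110 c 476.15716552734375 -97.7065658569336 wh 125.51271057128906 243.7654571533203 ang 5.206906318664551
0.58 [ 0.4729 -0.0565  0.0105]
0.58 [ 0.3611 -0.1261  0.0105]
0.21 [0.4549 0.2501 0.0105]
side tray none
side scoop_grip 0.044 0.95 910 c 501.6141662597656 -151.82139587402344 wh 32.169342041015625 131.21119689941406 ang 9.558424949645996
side scoop_grip -0.004 0.95 1017 c 507.4486083984375 -93.26560974121094 wh 122.91831970214844 245.35870361328125 ang 9.163311004638672
0.74 [ 0.3574 -0.1284  0.0105]
0.54 [ 0.4574 -0.0489  0.0105]
```

View pics/crop1.png

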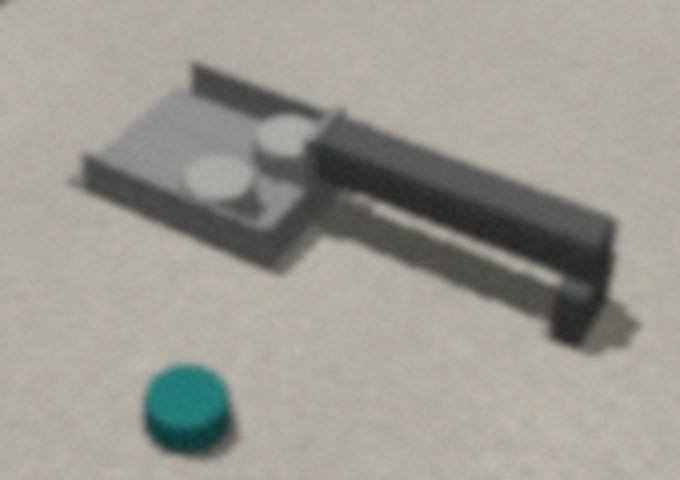

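Choice confirmed: the grey scoop carries two white caps, and the handle has a foot at its tail. The tool can't pitch, so I'll grip about 35 mm behind the balance point. Squeezing hard should hold the scoop level. At the rim I'll loosen the grip and raise the hand, so the scoop pivots between the pads with its nose on the rim.

```bash
cat > go.py <<'E'
from m import *
def go(x,y,z,yaw):   # world TCP target (m), heading of tool y (deg)
    s=status.observe();R=s['orientation'];p=s['tool_pos']
    h=np.degrees(np.arctan2(R[1,1],R[0,1])); dl=(yaw-h+180)%360-180
    print('t',s['t'],'pos',p,'h',h,'tilt',R[2,0],'-> mm',R.T@(np.array([x,y,z])-p)*1000,'roll',-np.radians(dl))
E
python3 -c "
from go import *
go(.507,-.186,.13,8.8)"
```

```text
t 1.0 pos [ 0.1694 -0.6275  0.2146] h -74.89011468916499 tilt -0.9999999964628253 -> mm [  84.548  -338.2837 -440.9845] roll -1.4606680526976
```

>>> {"fn": "play_rows", "kwargs": {
  "commands": [
    [[20,-338,-441,-1.461,91],[40,-338,-441,-1.461,91],[84,-338,-441,-1.461,91],[84,-338,-441,-1.461,91],[84,-338,-441,-1.461,91],[84,-338,-441,-1.461,91],[84,-338,-441,-1.461,91],[84,-338,-441,-1.461,91],[84,-338,-441,-1.461,91],[84,-338,-441,-1.461,91],[84,-338,-441,-1.461,91],[84,-338,-441,-1.461,91]]
  ]
}}

```text
t: 2.2
tool_pos: [0.5099, -0.1803, 0.1303]
orientation: [[0.001, 0.987, 0.161], [0.003, 0.161, -0.987], [-1.0, 0.002, -0.003]]
force: [0.4, 0.8, 0.4]
opening: 0.993
```

Run:
```python
from go import *
s=status.observe()
p,d,c=grab('wrist')
save(p,'w1.png')
for q,z in [('scoop_grip',.04),('scoop_edge',.0),('cap_a_mid',.0105)]:
    for r in imaging.landmark_of(q,'wrist')[:3]: print(q,round(r['conf'],2),r['uv'],world(c,r['uv'],z=z,fish=True))
r=imaging.cut_out('scoop_grip','wrist')
if r:
    v,u=np.nonzero(r[0]['mask']); X=np.array([world(c,(a,b),z=.052,fish=True) for a,b in zip(u,v)])
    # handle part
    print(r[0]['conf'],len(X))
    for y in np.arange(-.24,-.06,.02):
        k=X[abs(X[:,1]-y)<.01]
        if len(k): print(round(y,2),np.percentile(k[:,0],[3,50,97]))
go(.507,-.186,.021,8.8)
```

```text
scoop_grip 0.96 [242.7, 162.6] [ 0.4987 -0.1543  0.04  ]
cap_a_mid 0.8 [120.0, 110.3] [ 0.3652 -0.1247  0.0105]
cap_a_mid 0.61 [223.4, 47.1] [ 0.4627 -0.051   0.0105]
0.98 10610
-0.22 [0.5005 0.5073 0.5174]
-0.2 [0.4941 0.5084 0.5233]
-0.18 [0.4953 0.5065 0.5204]
-0.16 [0.4924 0.5028 0.5131]
-0.14 [0.4888 0.4996 0.5104]
-0.12 [0.4864 0.4968 0.5073]
-0.1 [0.4554 0.4911 0.504 ]
-0.08 [0.4526 0.4867 0.5281]
t 2.45 pos [ 0.5061 -0.1883  0.1306] h 8.665432374594797 tilt -0.9999989575744611 -> mm [109.5971   1.3609  -2.2936] roll -0.0023486481299110494
```

View pics/w1.png

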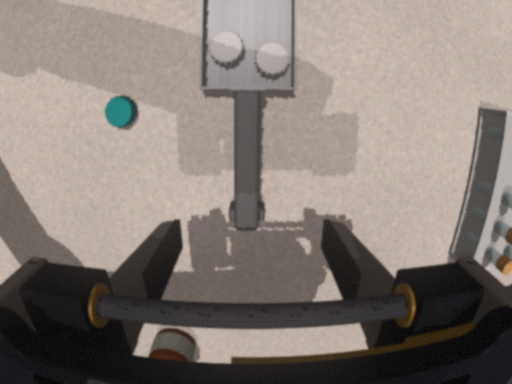

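The wrist view has the handle along column 246, tail at row 228 and caps at (226,46) and (272,58). The turquoise cap is off to the left. The position agrees with my estimate, so I'll go down and grip.

>>> {"fn": "play_rows", "kwargs": {
  "commands": [
    [[40,1,-2,-0.002,91],[80,1,-2,-0.002,91],[109,1,-2,-0.002,91],[109,1,-2,-0.002,91],[109,1,-2,-0.002,50],[109,1,-2,-0.002,20],[109,1,-2,-0.002,10],[109,1,-2,-0.002,5],[109,1,-2,-0.002,0],[109,1,-2,-0.002,0],[109,1,-2,-0.002,0],[109,1,-2,-0.002,0]]
  ],
  "squeeze": 60
}}

```text
t: 3.65
tool_pos: [0.5067, -0.1863, 0.0216]
orientation: [[-0.001, 0.988, 0.153], [-0.001, 0.153, -0.988], [-1.0, -0.001, 0.001]]
force: [0.4, 0.5, -0.2]
opening: 0.319
```

>>> {"fn": "play_rows", "kwargs": {
  "commands": [
    [[-1,0,0,0,0],[-2,0,0,0,0],[-4,0,0,0,0],[-6,0,0,0,0],[-8,0,0,0,0],[-10,0,0,0,0],[-12,0,0,0,0],[-12,0,0,0,0]]
  ]
}}

```text
t: 4.45
tool_pos: [0.507, -0.1864, 0.034]
orientation: [[-0.0, 0.988, 0.153], [-0.001, 0.153, -0.988], [-1.0, -0.0, 0.001]]
force: [-1.2, 0.5, -3.9]
opening: 0.233
```

```bash
cat > lvl.py <<'E'
from go import *
import sys
s=status.observe();print('tcp',s['tool_pos'],'F',s['force'],'T',s['ft_torque'],'op',s['opening'])
for n in ['side','scene']:
    f=grab(n); r=imaging.cut_out('scoop_grip',n)
    if not r: continue
    p,d,c=f; m=r[0]['mask']&(d>0);v,u=np.nonzero(m)
    X=np.array([world(c,(a,b),depth=d[b,a]) for a,b in zip(u,v)])
    a=np.radians(float(sys.argv[1])); ax=np.array([-np.sin(a),np.cos(a)]); lat=np.array([np.cos(a),np.sin(a)])
    g=s['tool_pos'][:2]; L=(X[:,:2]-g)@ax; Y=(X[:,:2]-g)@lat
    print(n,r[0]['conf'],end=' ')
    for l in np.arange(-.02,.24,.02):
        k=X[(abs(L-l)<.008)&(abs(Y)<.03),2]
        if len(k)>5: print('%.0f:%.0f/%.0f'%(l*1000,np.percentile(k,20)*1000,np.percentile(k,85)*1000),end=' ')
    print()
    for q in imaging.landmark_of('cap_a_mid',n)[:4]:
        dd=d[int(q['uv'][1]),int(q['uv'][0])]; print('  cap',round(q['conf'],2),np.array(q['uv']),world(c,q['uv'],depth=dd))
    if len(sys.argv)>2: save(p,n+sys.argv[2])
E
python3 lvl.py 9
```

```text
tcp [ 0.507  -0.1864  0.034 ] F [-1.1623  0.4851 -3.9297] T [-0.235  -0.1489  0.0121] op 0.2332504435669059
side 0.59 -20:33/63 20:46/56 40:45/56 60:45/56 80:49/63 100:20/62 120:13/14 140:13/14 160:13/14 180:13/14 200:13/14 
  cap 0.9 [244.9 291.5] [ 0.3575 -0.1289  0.0151]
  cap 0.47 [252.8 231.7] [ 0.4578 -0.0536  0.0276]
scene 0.55 -20:28/62 20:47/61 40:47/62 60:48/63 80:50/64 100:23/63 120:14/15 140:29/30 160:13/15 180:13/15 200:13/14 220:0/1 
  cap 0.62 [209.  216.9] [ 0.4742 -0.0502  0.0288]
  cap 0.58 [158.1 199.5] [ 0.5922 -0.1429  0.164 ]
```

The scoop is level (blade heights 13–14 mm along its length), both caps are on it, and 60 N holds. Now lift and carry.

>>> {"fn": "play_rows", "kwargs": {
  "commands": [
    [[-3,0,0,0,0],[-8,0,0,0,0],[-15,0,0,0,0],[-23,0,0,0,0],[-32,0,0,0,0],[-41,0,0,0,0],[-50,0,0,0,0],[-58,0,0,0,0],[-64,0,0,0,0],[-68,0,0,0,0],[-70,0,0,0,0],[-70,0,0,0,0]]
  ]
}}

```text
t: 5.95
tool_pos: [0.5067, -0.1862, 0.1037]
orientation: [[-0.001, 0.988, 0.153], [-0.001, 0.153, -0.988], [-1.0, -0.001, 0.001]]
force: [-0.6, 0.2, -3.6]
opening: 0.237
```

```bash
python3 lvl.py 9; python3 -c "
from go import *
go(.506,-.047,.104,12.4)"
```

```text
tcp [ 0.5067 -0.1862  0.1037] F [-0.6062  0.2379 -3.59  ] T [-0.2148 -0.1045 -0.0108] op 0.23678586232792861
side 0.65 -20:101/133 20:118/133 40:118/133 60:118/133 80:118/133 100:89/131 120:83/84 140:83/99 160:83/84 180:83/84 200:83/84 
  cap 0.73 [247.5 293. ] [ 0.3581 -0.1336  0.0149]
  cap 0.63 [251.9 199.2] [ 0.4535 -0.0562  0.0998]
scene 0.65 -20:99/133 20:118/133 40:118/133 60:118/133 80:118/133 100:90/132 120:83/84 160:83/84 180:83/84 200:83/84 
  cap 0.47 [201.3 186.7] [ 0.4777 -0.0596  0.0973]
  cap 0.46 [156.8 205.3] [ 0.379  -0.1289  0.0143]
t 6.25 pos [ 0.5065 -0.1861  0.1032] h 8.786681282223098 tilt -0.9999985285271595 -> mm [  -0.8799   20.728  -137.5455] roll -0.06306430854914677
```

>>> {"fn": "play_rows", "kwargs": {
  "commands": [
    [[-1,0,-3,-0.005,0],[-1,1,-10,-0.01,0],[-1,3,-22,-0.015,0],[-1,5,-36,-0.02,0],[-1,8,-52,-0.03,0],[-1,11,-70,-0.035,0],[-1,13,-88,-0.045,0],[-1,16,-104,-0.05,0],[-1,18,-118,-0.055,0],[-1,20,-129,-0.06,0],[-1,21,-135,-0.063,0],[-1,21,-138,-0.063,0]]
  ]
}}

```text
t: 7.45
tool_pos: [0.5063, -0.046, 0.1041]
orientation: [[-0.001, 0.977, 0.215], [-0.001, 0.215, -0.977], [-1.0, -0.002, 0.001]]
force: [0.1, -0.1, -3.8]
opening: 0.232
```

```bash
python3 lvl.py 12.4 _rim.png
python3 - <<'E'
from go import *
for n in ['side','scene']:
    f=grab(n); r=pts(n,'tray',.048,.062,f)
    if r is None or len(r[0])<9: print(n,'none'); continue
    print(n,len(r[0]),cv2.minAreaRect((r[0][:,:2]*1000).astype(np.float32)))
    for e in imaging.landmark_of('scoop_edge',n)[:2]: print(e['conf'],world(f[2],e['uv'],z=.083))
go(.502,-.027,.104,12.4)
a=cv2.imread('pics/side_rim.png');b=cv2.imread('pics/scene_rim.png')
cv2.imwrite('pics/both1.png',np.hstack([cv2.resize(a[130:290,70:330],None,fx=1.5,fy=1.5),cv2.resize(b[100:260,150:410],None,fx=1.5,fy=1.5)]))
E
```

```text
tcp [ 0.5063 -0.046   0.1041] F [ 0.0606 -0.1456 -3.7698] T [-0.2143 -0.1546 -0.003 ] op 0.23227718929408528
side 0.65 -20:103/133 0:132/137 20:117/133 40:119/134 60:118/133 80:119/133 100:89/129 120:84/87 140:84/99 160:84/84 180:83/84 200:83/84 
  cap 0.7 [195. 174.] [0.4455 0.079  0.1001]
  cap 0.65 [246.6 291.3] [ 0.3594 -0.1305  0.0152]
scene 0.84 -20:103/134 0:133/135 20:118/134 40:119/134 60:119/134 80:118/134 100:89/131 120:84/86 160:84/85 180:84/85 200:84/85 
  cap 0.71 [156.7 203.6] [ 0.3738 -0.1281  0.0148]
  cap 0.67 [276.3 167.8] [0.4713 0.0826 0.0999]
side 709 ((436.037109375, 258.76605224609375), (161.7321014404297, 202.63681030273438), 12.574974060058594)
0.96 [0.4589 0.1488 0.083 ]
scene 812 ((439.4637756347656, 260.54962158203125), (161.25360107421875, 201.9161376953125), 12.379261016845703)
0.84 [0.4673 0.1634 0.083 ]
t 8.05 pos [ 0.5062 -0.0467  0.1041] h 12.379501962860624 tilt -0.9999985027767683 -> mm [  0.0809   0.1208 -20.115 ] roll -0.00035775823827794166
```

View pics/both1.png

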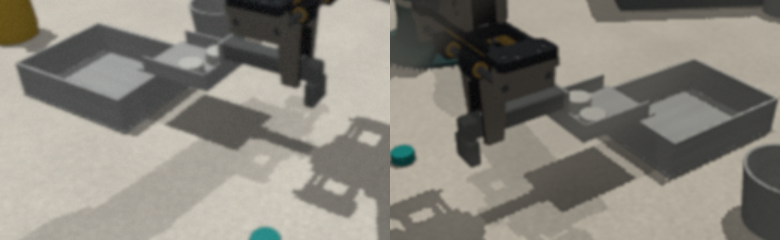

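The scoop is level just short of the tray's short side, with both caps on it. Next I advance 20 mm and lower.

>>> {"fn": "play_rows", "kwargs": {
  "commands": [
    [[0,0,-3,0,0],[0,0,-8,0,0],[0,0,-14,0,0],[0,0,-18,0,0],[3,0,-20,0,0],[8,0,-20,0,0],[13,0,-20,0,0],[18,0,-20,0,0],[21,0,-20,0,0],[23,0,-20,0,0],[24,0,-20,0,0],[24,0,-20,0,0]]
  ]
}}

```text
t: 9.25
tool_pos: [0.5019, -0.0272, 0.08]
orientation: [[-0.002, 0.977, 0.214], [-0.001, 0.214, -0.977], [-1.0, -0.002, 0.0]]
force: [-0.4, 0.1, -3.5]
opening: 0.233
```

>>> {"fn": "play_rows", "kwargs": {
  "commands": [
    [[1,0,0,0,0],[2,0,0,0,0],[3,0,0,0,0],[4,0,0,0,0],[4,0,0,0,0]]
  ]
}}

```text
t: 9.75
tool_pos: [0.5021, -0.0273, 0.0762]
orientation: [[-0.001, 0.977, 0.214], [-0.001, 0.214, -0.977], [-1.0, -0.001, 0.001]]
force: [-0.6, -1.2, 0.1]
opening: 0.236
```

Pressing with about 3.6 N. I'll hold that, then loosen the grip.

>>> {"fn": "play_rows", "kwargs": {
  "commands": [
    [[0,0,0,0,0],[0,0,0,0,0],[0,0,0,0,0]]
  ]
}}

```text
t: 10.05
tool_pos: [0.5022, -0.0273, 0.0763]
orientation: [[-0.001, 0.977, 0.214], [-0.001, 0.214, -0.977], [-1.0, -0.001, 0.001]]
force: [0.4, -1.1, -1.7]
opening: 0.236
```

>>> {"fn": "play_rows", "kwargs": {
  "commands": [
    [[0,0,0,0,0],[0,0,0,0,0],[0,0,0,0,0]]
  ],
  "squeeze": 10
}}

```text
t: 10.35
tool_pos: [0.5022, -0.0273, 0.0762]
orientation: [[-0.001, 0.977, 0.214], [-0.001, 0.214, -0.977], [-1.0, -0.001, 0.001]]
force: [-0.2, -0.1, -3.1]
opening: 0.234
```

>>> {"fn": "play_rows", "kwargs": {
  "commands": [
    [[-2,0,0,0,0],[-4,0,0,0,0],[-7,0,0,0,0],[-10,0,-1,0,0],[-13,0,-2,0,0],[-16,0,-3,0,0],[-18,0,-4,0,0],[-20,0,-4,0,0],[-20,0,-4,0,0]]
  ]
}}

```text
t: 11.25
tool_pos: [0.5015, -0.0232, 0.0965]
orientation: [[-0.001, 0.977, 0.214], [-0.001, 0.214, -0.977], [-1.0, -0.001, 0.001]]
force: [0.1, 0.4, -3.3]
opening: 0.237
```

```bash
python3 lvl.py 12.4 _tip1.png
```

```text
tcp [ 0.5015 -0.0232  0.0965] F [ 0.0501  0.441  -3.263 ] T [-0.1146 -0.1005  0.0216] op 0.2369862462248378
side 0.64 -20:100/127 0:126/126 20:106/122 40:107/122 60:105/120 80:103/118 100:70/111 120:66/78 140:63/79 160:60/61 180:58/59 200:56/57 
  cap 0.56 [190.2 180.9] [0.4467 0.098  0.0774]
scene 0.65 -20:99/128 0:126/127 20:109/122 40:108/123 60:106/121 80:104/119 100:72/114 140:79/80 160:61/62 180:59/61 200:57/59 
  cap 0.55 [156.5 202.1] [ 0.3698 -0.1277  0.0157]
  cap 0.49 [283.6 175. ] [0.4666 0.1003 0.0782]
```

Pivoting works: it is tilted about 6°, edge at the rim and caps still on. I'll keep raising and advancing.

>>> {"fn": "play_rows", "kwargs": {
  "commands": [
    [[-4,0,-1,0,0],[-9,0,-3,0,0],[-14,0,-5,0,0],[-19,0,-7,0,0],[-24,0,-9,0,0],[-29,0,-11,0,0],[-34,0,-13,0,0],[-39,0,-16,0,0],[-44,0,-18,0,0],[-48,0,-21,0,0],[-50,0,-22,0,0],[-50,0,-22,0,0]]
  ]
}}

```text
t: 12.75
tool_pos: [0.4969, -0.0016, 0.1465]
orientation: [[-0.0, 0.977, 0.214], [-0.001, 0.214, -0.977], [-1.0, -0.001, 0.001]]
force: [-0.6, -0.1, -2.8]
opening: 0.244
```

```bash
python3 lvl.py 12.4 _tip2.png
python3 - <<'E'
import cv2,numpy as np
a=cv2.imread('pics/side_tip2.png');b=cv2.imread('pics/scene_tip2.png')
cv2.imwrite('pics/both2.png',np.hstack([cv2.resize(a[110:270,70:330],None,fx=1.5,fy=1.5),cv2.resize(b[80:240,190:450],None,fx=1.5,fy=1.5)]))
E
```

```text
tcp [ 0.4969 -0.0016  0.1465] F [-0.5635 -0.1307 -2.766 ] T [ 0.0605 -0.0712  0.0385] op 0.24396094194894427
side 0.68 -20:162/182 20:148/164 40:142/160 60:135/152 80:97/134 100:136/140 160:60/64 
  cap 0.9 [245.4 292.1] [ 0.3562 -0.1312  0.0166]
  cap 0.67 [228.8 148.6] [0.4812 0.0228 0.1567]
  cap 0.67 [173.6 180.3] [0.4243 0.1197 0.0801]
  cap 0.45 [160.9 179. ] [0.4176 0.1529 0.0731]
scene 0.67 -20:162/182 0:178/179 20:150/164 40:145/161 60:136/153 80:97/135 100:132/140 140:69/72 160:62/66 180:55/58 
  cap 0.55 [158.1 201.7] [ 0.3681 -0.1244  0.0147]
```

View pics/both2.png

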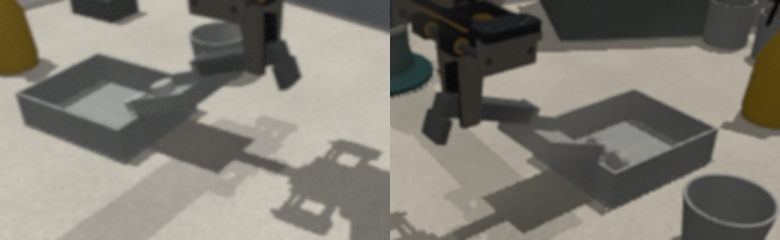

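>>> {"fn": "play_rows", "kwargs": {
  "commands": [
    [[-1,0,0,0,0],[-3,0,-2,0,0],[-6,0,-3,0,0],[-9,0,-5,0,0],[-12,0,-7,0,0],[-15,0,-9,0,0],[-15,0,-9,0,0],[-15,0,-9,0,0]]
  ]
}}

```text
t: 13.85
tool_pos: [0.4949, 0.007, 0.1612]
orientation: [[-0.001, 0.977, 0.214], [-0.001, 0.214, -0.977], [-1.0, -0.001, 0.0]]
force: [-0.3, -0.1, -4.4]
opening: 0.238
```

```bash
python3 lvl.py 12.4 _tip3.png
python3 - <<'E'
import cv2,numpy as np
a=cv2.imread('pics/side_tip3.png');b=cv2.imread('pics/scene_tip3.png')
cv2.imwrite('pics/both3.png',np.hstack([cv2.resize(a[110:240,70:240],None,fx=2.3,fy=2.3),cv2.resize(b[110:240,250:420],None,fx=2.3,fy=2.3)]))
E
```

```text
tcp [0.4949 0.007  0.1612] F [-0.283  -0.0836 -4.4246] T [-0.1554 -0.06    0.0382] op 0.2384555978634401
side 0.64 -20:178/197 20:162/177 40:156/174 60:149/166 80:112/148 100:149/154 160:75/78 
  cap 0.67 [248.1 293.1] [ 0.3575 -0.1354  0.0166]
  cap 0.66 [142.9 186.9] [0.4222 0.2403 0.0173]
scene 0.92 -20:178/197 20:165/179 40:158/175 60:151/167 80:112/151 100:148/155 140:82/84 160:76/80 180:70/72 
  cap 0.65 [334.7 179.2] [0.5027 0.1902 0.0682]
  cap 0.5 [157.8 203. ] [ 0.376 -0.126  0.017]
```

View pics/both3.png

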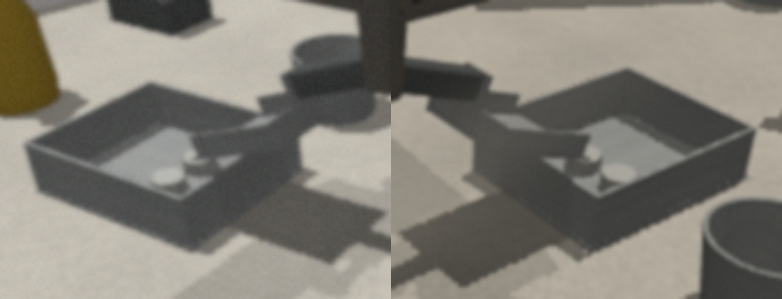

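Both caps appear to be in the tray, in the side crop at (170,178) and (200,160), with the scoop empty and tilted. I'll check the second cap's height.

Run:
```python
from go import *
for n,c0 in [('side',[(152,189),(157,178),(160,180),(155,179)]),('scene',[(341,180),(350,186),(338,178)])]:
    p,d,c=grab(n)
    for u in c0: print(n,u,p[u[1],u[0]],world(c,u,depth=d[u[1],u[0]]))
    g=p[110:240,(70 if n=='side' else 250):][:,:170]; 
    w=(p.min(2)>115); 
    v,uu=np.nonzero(w); X=[(a,b,*world(c,(a,b),depth=d[b,a])) for a,b in zip(uu,v) if d[b,a]>0]
    X=np.array(X); k=X[(abs(X[:,2]-.43)<.09)&(abs(X[:,3]-.25)<.1)&(X[:,4]>.012)&(X[:,4]<.06)]
    for z in (.012,.016,.020,.025,.03,.04): 
        q=k[abs(k[:,4]-z)<.003]; print(z,len(q),q.mean(0) if len(q) else '')
```

```text
side (152, 189) [141 142 140] [0.441  0.2369 0.0046]
side (157, 178) [97 97 94] [0.4142 0.161  0.0737]
side (160, 180) [103 104 100] [0.4624 0.2332 0.02  ]
side (155, 179) [126 128 125] [0.4143 0.1694 0.0681]
0.012 2 [143.5    189.       0.4211   0.237    0.0138]
0.016 29 [143.3103 186.3793   0.4238   0.2407   0.0179]
0.02 132 [145.3485 184.4167   0.4302   0.2419   0.0197]
0.025 0 
0.03 0 
0.04 1 [178.     163.       0.5181   0.2364   0.0402]
scene (341, 180) [108 109 104] [0.4353 0.2542 0.0142]
scene (350, 186) [167 166 158] [0.473  0.2509 0.0214]
scene (338, 178) [167 165 157] [0.4343 0.2466 0.0204]
0.012 0 
0.016 3 [344.     183.       0.4533   0.2494   0.0183]
0.02 133 [345.8947 182.3684   0.4561   0.2519   0.0207]
0.025 5 [346.8    181.4      0.4555   0.2543   0.0222]
0.03 0 
0.04 0
```

Both caps lie flat in the tray with their tops at 20 mm, near (0.43,0.245) and (0.47,0.25). Now tighten, lift and carry back.

>>> {"fn": "play_rows", "kwargs": {
  "commands": [
    [[0,0,0,0,0],[0,0,0,0,0],[-10,0,0,0,0],[-22,0,0,0,0],[-30,0,0,0,0],[-30,0,10,0,0],[-30,0,30,0,0],[-30,0,60,0,0],[-30,0,90,0,0],[-30,0,120,0,0],[-30,0,150,0,0],[-30,0,170,0,0]]
  ],
  "squeeze": 60
}}

```text
t: 15.45
tool_pos: [0.5311, -0.1628, 0.1908]
orientation: [[-0.001, 0.978, 0.211], [-0.002, 0.211, -0.978], [-1.0, -0.002, 0.001]]
force: [-0.1, 0.8, -3.4]
opening: 0.235
```

>>> {"fn": "play_rows", "kwargs": {
  "commands": [
    [[10,0,10,0,0],[25,0,20,0,0],[40,0,20,0,0],[55,0,20,0,0],[70,0,20,0,0],[80,0,20,0,0],[80,0,20,0,0]]
  ]
}}

```text
t: 16.15
tool_pos: [0.5341, -0.1815, 0.109]
orientation: [[-0.004, 0.977, 0.212], [-0.0, 0.212, -0.977], [-1.0, -0.004, -0.001]]
force: [0.3, -0.3, -3.8]
opening: 0.232
```

```bash
python3 lvl.py 12.4 _back.png
```

```text
tcp [ 0.5341 -0.1815  0.109 ] F [ 0.2903 -0.3279 -3.8384] T [-0.1171 -0.0911  0.0673] op 0.23163194842692478
side 0.92 -20:125/144 20:113/129 40:107/123 60:98/115 80:61/104 100:45/102 120:38/42 140:30/34 160:22/27 180:16/19 
  cap 0.81 [247.2 295.2] [ 0.3541 -0.1368  0.016 ]
  cap 0.59 [143.9 190.7] [0.4144 0.2241 0.0179]
scene 0.65 -20:127/148 20:116/132 40:109/126 60:101/118 80:63/108 100:48/105 120:41/45 140:33/37 160:25/29 180:20/22 200:-0/1 
  cap 0.63 [328.5 178.9] [0.4268 0.2279 0.0183]
```

>>> {"fn": "play_rows", "kwargs": {
  "commands": [
    [[4,0,0,0,0],[9,0,1,0,0],[13,0,2,0,0],[18,0,4,0,0],[23,0,7,0,0],[28,0,9,0,0],[33,0,11,0,0],[38,0,13,0,0],[43,0,15,0,0],[48,0,17,0,0],[53,0,19,0,0],[53,0,19,0,0]]
  ],
  "squeeze": 8
}}

```text
t: 17.65
tool_pos: [0.5393, -0.2015, 0.0578]
orientation: [[-0.001, 0.978, 0.21], [-0.002, 0.21, -0.978], [-1.0, -0.001, 0.002]]
force: [0.1, -0.2, -2.2]
opening: 0.235
```

```bash
python3 lvl.py 12.4 _low.png
```

```text
tcp [ 0.5393 -0.2015  0.0578] F [ 0.1    -0.1798 -2.155 ] T [-0.0386 -0.1606 -0.0482] op 0.23525106386894953
side 0.61 -20:62/89 20:67/82 40:64/79 60:61/76 80:58/73 100:36/69 120:15/17 140:11/13 160:8/10 180:5/6 200:0/3 
  cap 0.73 [246.1 293.4] [ 0.3558 -0.1329  0.0155]
  cap 0.49 [141.8 189.6] [0.4132 0.2301 0.0187]
scene 0.67 -20:67/90 20:67/83 40:65/81 60:62/77 80:58/74 100:29/70 120:16/18 140:12/14 160:9/11 180:6/8 200:3/5 
  cap 0.71 [158.3 202.4] [ 0.3754 -0.1249  0.0178]
  cap 0.51 [332.5 181.9] [0.4367 0.232  0.0154]
```

>>> {"fn": "play_rows", "kwargs": {
  "commands": [
    [[5,0,1,0,0],[10,0,2,0,0],[15,0,4,0,0],[20,0,5,0,0],[25,0,6,0,0],[29,0,6,0,0],[32,0,6,0,0],[34,0,6,0,0],[35,0,6,0,0],[36,0,6,0,0],[36,0,6,0,0]]
  ]
}}

```text
t: 19.05
tool_pos: [0.541, -0.2071, 0.0241]
orientation: [[-0.0, 0.977, 0.211], [-0.003, 0.211, -0.977], [-1.0, -0.001, 0.003]]
force: [-3.8, 0.4, 8.8]
opening: 0.242
```

```bash
python3 lvl.py 12.4
```

```text
tcp [ 0.541  -0.2071  0.0241] F [-3.8022  0.4445  8.7601] T [0.1198 0.7216 0.063 ] op 0.24150088881992918
side 0.6 -20:19/51 20:35/49 40:34/49 60:37/52 80:38/52 100:7/52 120:2/3 140:2/3 160:2/3 180:2/3 200:2/3 
  cap 0.7 [144.4 191. ] [0.4156 0.2245 0.0163]
  cap 0.63 [248.6 291.7] [ 0.3607 -0.1334  0.0154]
scene 0.93 -20:20/51 20:35/46 40:35/46 60:39/53 80:39/53 100:12/52 120:2/4 140:2/4 160:3/4 180:3/4 200:3/4 
  cap 0.77 [155. 204.] [ 0.3788 -0.1318  0.018 ]
  cap 0.74 [332.8 181.2] [0.4378 0.2319 0.0178]
```

Flat on the bench. Release and retreat upward.

>>> {"fn": "play_rows", "kwargs": {
  "commands": [
    [[-2,0,0,0,30],[-2,0,0,0,45],[-2,0,0,0,60],[-2,0,0,0,70],[-2,0,0,0,70],[-2,0,0,0,70],[-10,0,0,0,70],[-30,0,0,0,70],[-60,0,0,0,70],[-90,0,0,0,70],[-120,0,0,0,70],[-120,0,0,0,70]]
  ]
}}

```text
t: 20.55
tool_pos: [0.5438, -0.2074, 0.1489]
orientation: [[0.007, 0.977, 0.211], [-0.006, 0.211, -0.977], [-1.0, 0.006, 0.008]]
force: [1.2, -0.5, 0.4]
opening: 0.762
```

```bash
python3 lvl.py 12.4 _end.png
```

```text
tcp [ 0.5438 -0.2074  0.1489] F [ 1.2052 -0.4752  0.3592] T [-0.0447 -0.1027  0.0916] op 0.7618750250718648
side 0.92 -20:21/52 0:40/52 20:39/52 40:39/52 60:39/52 80:39/52 100:12/51 120:2/3 140:2/3 160:2/3 180:2/3 200:2/3 
  cap 0.42 [142.7 188.7] [0.4169 0.2324 0.0184]
scene 0.93 -20:19/52 0:39/52 20:38/52 40:39/53 60:39/53 80:39/53 100:11/52 120:2/4 140:2/4 160:3/4 180:3/4 200:2/4 
  cap 0.49 [158.7 202.7] [ 0.3749 -0.1242  0.0166]
```

View pics/scene_end.png

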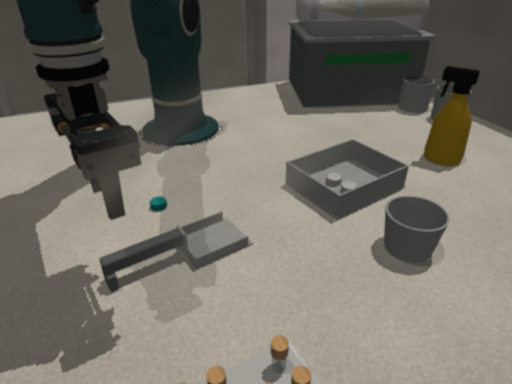

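The picture shows both caps in the tray at (333,180) and (348,187). The empty scoop stands level on the bench at (175,245), with the gripper clear above it.

```bash
python3 -c "
from station import job_done
print(job_done())"
```

```text
the job is handed in; nothing more can be done
None
```

The job is done and handed in at about 21 s of the 54 s allowed; the station reports no verdict.

- **Lift:** I gripped the scoop about 34 mm behind the handle's centre at 60 N, and it stayed level with both caps on.
- **Press:** I set the front edge on the tray's short-side rim. The wrist force changed by about 3.6 N at contact, then eased to about 2 N over the 0.3 s hold; the readings wander by about 1 N.
- **Tip:** The tool can't pitch, so I loosened the grip to 10 N and raised the hand, letting the scoop pivot with its nose on the rim. It tilted to about 19–20° until both caps slid off.
- **Set down:** I lowered the nose onto the bench, let the scoop level itself in a loose grip, then opened and backed away upward.

**Last checks:**
- Right after tipping, both caps lay flat in the tray with their tops at about 20 mm. The final picture shows them still inside it.
- The blade reads 2–4 mm and the handle top 52 mm along their length, so the scoop stands level on its underside. The gripper is about 15 cm up and touching nothing.

**Discrepancy:** In the last part of the tip the scoop stopped pivoting and rose with the hand. The edge ended about 10–12 mm above the rim, within the 35 mm allowed. Both caps were confirmed in the tray with the scoop still tipped there.

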